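# Shut the seedling case and lock its door with the casement stay

## Task

Close up the little glazed seedling case for the night. Its door is propped open by the brass stay on the roof: lift the stay off the pin on the door, swing it aside, lay it down and let go of it; push the door fully shut without slamming it; then take the stay again and drop its innermost hole (the one nearest the stay's pivot) right down over the pin, so that the stay locks the door shut. Leave everything standing round the case and on its roof where it is.

Things in the scene. Friction and masses are not known exactly. Their poses are not given: they have to be found in the camera images.
- case: Glazed seedling case, dark green-grey frame, 180 deep x 300 wide x 180 mm high, fixed to the worktop. Origin: centre of its underside; x points from its front (the door side) to its back, y to its left, z up. Flat roof 180 mm above the worktop: a dark rail along the front, glass behind. Shut, the door stands against the front, its outer face at x = -106 mm.
- door (a joint): Door of the case: 0 = fully shut (against a stop), grows as the free (left) edge swings out towards the robot; about 0.85 at the start. Stiff hinge: it stays where it is left; a push of about 1 N at 0.2 m from the hinge moves it once the stay is off.
- door_hinge (a point): On the door's vertical hinge axis (x = -98, y = -142 mm in the case's frame), at the height of the door's top edge, level with the roof. Axes turn with the door: y runs along it to its free edge, -x points out of its outer face. Door 286 mm wide, 16 mm thick (axis in mid-thickness), glazed; a small brass knob on the outer face near the free edge, 85 mm above the worktop.
- door_push (a point): Point on the door's outer face, 200 mm from the hinge axis and 30 mm below the door's top edge (on the edge of the top rail): a good place to push the door shut. Axes as for door_hinge.
- pin_foot (a point): Foot of the upright brass pin on the middle of the door's top edge, 150 mm from the hinge axis; it turns with the door. The pin is 8 mm thick, rises 16.5 mm above this point and has a round top. Axes as for door_hinge.
- stay: Swivel of the brass casement stay on the roof (x = -53, y = -70 mm in the case's frame), carrying the bar. Origin: on the vertical swivel axis at roof height; x points along the bar to its tail, z up. Turns easily, stays where left; it turns up to 97 deg clockwise (from above) from where the bar locks the shut door, and 50 deg anticlockwise from there to where it starts.
- stay_lift (a joint): Tilt of the stay bar about a cross pin on the swivel axis, 4.5 mm above the roof: 0 = level (on a stop, cannot go lower), grows as the tail is lifted, up to 1.2; let go, it drops level, or onto the pin if no hole is over it. The bar is flat, 22 mm wide, 5 mm thick, 209 mm long, 2 mm clear of the roof, with round holes 90, 125 and 160 mm from the swivel axis.
- stay_grip (a point): Centre of the stay's upright tail, which is to be gripped: a brass block 12 mm thick (across the bar), 20 mm along the bar, 37 mm tall from the bar's underside; this point lies 187 mm from the swivel axis and 20.5 mm above the roof with the bar level. x points along the bar away from the swivel, y across it.
- hole_shut (a point): Centre of the innermost 12 mm hole, at the bar's underside, 90 mm from the swivel axis: the one that fits over the pin when the door is fully shut. Axes as for stay_grip.
- hole_wide (a point): Centre of the outermost 12 mm hole, at the bar's underside, 160 mm from the swivel axis: over the pin at the start. Axes as for stay_grip.
- tin: Bystander: flat round fish tin, 86 mm wide, 40 mm high, standing on the back of the case's roof, right of its middle. Origin: centre of its underside.
- water_bottle: Bystander: clear water bottle with a yellow cap, 65 mm wide, 209 mm tall, to the left of the case. Origin: centre of its underside.
- white_bowl: Bystander: white bowl, 115 mm wide, 51 mm high, on the left. Origin: centre of its underside.
- jar_jam: Bystander: jar with a red lid, 61 mm wide, 75 mm tall, on the left. Origin: centre of its underside.
- teaspoon: Bystander: teaspoon with a red handle, 132 mm long, lying on the worktop in front of the case, to the right. Origin: under its middle.
- spice_jar_b: Bystander: spice jar with a pale cap, 44 mm wide, 109 mm tall, to the right of the case. Origin: centre of its underside.
- garlic_pot: Bystander: terracotta garlic pot with a narrow neck, 92 mm wide, 97 mm high, to the right of the case. Origin: centre of its underside.

How it is judged (in metres and radians):
On the way, in this order (a step that is already met when the one before it is completed fails the run):
1. the stay is off the pin, laid down level and let go of (horizontal distance between hole_wide and pin_foot above 0.03 m and value of joint stay_lift below 0.06 rad and contact force between the fingers and stay below 0.1 N), for 0.1 s.
2. the door is fully shut while the stay is still off the pin (value of joint door below 0.03 rad and horizontal distance between hole_shut and pin_foot above 0.012 m), for 0.1 s.
At the end, for the whole second after the job is handed in: The door is shut (less than 0.04 rad from its stop) and at rest, the stay's innermost hole is down over the pin (hole centre within 4 mm of the pin's axis and within 4 mm of the pin's foot in height) and the bar lies level (tilt under 0.04 rad) (value of joint each of door, stay_lift below 0.04 rad and horizontal distance between hole_shut and pin_foot below 0.004 m and z of hole_shut in the frame of pin_foot below 0.004 m and velocity of joint door between -0.05 and 0.05 rad/s); the robot touches nothing.
It fails at once if the door is slammed (closing faster than 2.5 rad/s) (velocity of joint door below -2.5 rad/s).
It fails at once if a thing standing round the case or on its roof is moved more than 3 cm (distance of any of tin, water_bottle, white_bowl, jar_jam, teaspoon, spice_jar_b, garlic_pot from where it was at the start of the episode above 0.03 m).
It also fails if it takes over 69 s, if anything falls off the work surface, if the arm or the gripper's body presses on something with over 40 N, if the wrist force passes 120 N, or if a joint passes its speed limit or range.

## Robot

A 6-joint arm with a two-finger parallel gripper is mounted at the origin on a cart in front of the work surface, level with it; the furniture and walls round the work are solid. World frame = base frame: x ahead of the robot, y to its left, z up, the work surface at z = 0. Lengths are in m, angles in degrees, forces in N, time in s.
With the tool pointing down it reaches from about 0.35 to 0.875 m from the base axis. Payload 4.2 kg.
Tool frame: the origin (TCP) lies at the very end of the fingers, on their centre line; the grasp point (between the pads) lies 19 mm behind it; z points along the fingers, y is the line along which they close (so a half turn about z gives the same grasp; the last joint's range is limited). The gripper opens to 87 mm and grips with 3 to 60 N. Pads are 19 mm wide; open, the fingers measure 117 mm over their backs; the gripper's body (75 mm by 190 mm) begins 51 mm behind the grasp point.
Start: joints at [-51.073, 22.042, 0.453, 0, -68.411, -14.817], TCP at [0.255, -0.57, 0.223] pointing down, gripper open.
Joint ranges: [-179.83, 179.83], [-69.29, 118.12], [-61.27, 80.66], [-181.25, 117.63], [-171.15, -9.14], [-177.46, 177.46]. Speed limits (degrees/s): [159.86, 159.86, 180, 180, 180, 180].

## Interface

Orientations are given as a 3x3 rotation matrix whose columns are the frame's x, y, z axes.
In Python, from station import sense, cams, r gives the robot as it stands. The module is installed in compiled form; this text tells all that it offers.
- The arm moves only by the tool step_arm, never from a script. Its argument "targets" is text: rows parted by semicolons, each of 4 numbers parted by spaces: the shift along the tool's x, y, z in cm, then the turn about the tool's z in degrees. In form: x y z turn; .... A call has 1 to 12 rows; each row shifts and turns the commanded pose from where the row before left it, along the tool's axes as they then stand; what a row does not reach is not made up. A row lasts 1/12 s, in which the tool goes at most 41.7 mm and 7.16 degrees, less where a joint would pass 70% of its speed; a pose out of reach is approached as far as the arm can. A call with a gripper value outside its range is refused whole. "claw" is the finger opening in cm, from 0 to 8.7, set as the call begins (left out, the last holds). The fingers move at their own pace and stop on an object; the grip force is fixed at half the most. Time passes only in rows, so rows that do not move let the fingers close. It gives the time, the measured TCP pose, the force, the opening and the grip force at its end, in the units of the state.
- sense(): the state, without advancing time (a new reading comes with each control period).
- cams.capture(name): name is "scene" or "top" or "wrist"; returns a dict with "frame" (384x512x3 uint8, blue, green, red), "vertical_fov" (degrees; the focal length in pixels is half the picture's height over the tangent of half this angle, whatever the lens; pixels are square), "cx", "cy" (the principal point, pixels), "eye" and "rotation" of the camera in the world; the wrist camera has in their place "tool_from_camera" (4x4, takes a point from camera to tool coordinates, whose origin is the TCP and whose axes are the flange's). Camera axes: x right, y down, z forward; pixel columns grow to the right and rows downward; lengths in m; the calibration is good to about 2 mm. A picture is of the moment at which its call begins: read the wrist's pose just before it. There is no depth.
- r.finish_job(): hands the job in; it is judged then, once.
The state is a dict: "time_s": time; "joints": joint angles; "joint_velocities": joint speeds; "effort": joint torques, N m; "tcp_pos": TCP position; "ee_rot": TCP orientation; "wrist_force": force on the tool from outside, world axes, zero at the start; "moment": the same for the moment, N m; "gripper_width": opening from 0.0 (shut) to 1.0 (fully open); "gripper_force": force on a finger pad.
Only numpy, scipy, OpenCV 4.12 (cv2) and the standard library are available. Lean on these libraries where they do the work, as an engineer would, in place of code of your own. Each camera call takes 0.05 s, during which the arm holds its last target. There are 200 camera calls.

## Working session

There is one attempt and no reset: what is moved stays moved. The work goes in short steps, Python scripts to look and compute and a tool call to move; the robot and the scene stay as the last step left them, time stands still between calls to the robot, and variables do not carry over. Pictures are saved under pics/ and viewed, at most 10 in all, crops included, and the job is handed in when it is done.

Besides the shell and the picture viewer there is one more tool, called after ">>>" as name(argument=value, ...) on one line, values as JSON. step_arm: Moves the arm, as the interface text tells. Its arguments: {"type":"object","properties":{"targets":{"type":"string"},"claw":{"type":"number"}},"required":["targets"]}

```bash
mkdir -p pics; cat > h.py <<'E'
import numpy as np, cv2
from station import sense, cams, r
def cap(n,f=None):
    s=sense(); c=cams.capture(n)
    if n=='wrist':
        T=np.array(c['tool_from_camera']);R=np.array(s['ee_rot']);
        c['eye']=R@T[:3,3]+s['tcp_pos'];c['rotation']=R@T[:3,:3]
    if f: cv2.imwrite('pics/'+f,c['frame'])
    return {k:(np.array(v) if k!='frame' else v) for k,v in c.items()}
def foc(c): return 192/np.tan(np.radians(c['vertical_fov'])/2)
def ray(c,u,v,z):
    d=c['rotation']@np.array([(u-c['cx'])/foc(c),(v-c['cy'])/foc(c),1]);e=c['eye']
    return e+d*(z-e[2])/d[2]
def proj(c,p):
    q=c['rotation'].T@(np.array(p)-c['eye']);return foc(c)*q[:2]/q[2]+[c['cx'],c['cy']]
E
python3 - <<'E'
from h import *
import pickle
a=cap('scene');b=cap('top')
pickle.dump((a,b),open('c.pkl','wb'))
for n,c in(('scene',a),('top',b)):
    print(n,c['eye'],c['rotation'].round(3).tolist(),c['vertical_fov'],c['cx'],c['cy'])
    cv2.imwrite(f'pics/{n}.png',cv2.resize(c['frame'],(800,600),interpolation=cv2.INTER_CUBIC))
s=sense();print(s)
E
```

```text
scene [-0.37207173 -0.93398727  0.82043044] [[0.698, -0.336, 0.633], [-0.716, -0.314, 0.623], [-0.011, -0.888, -0.46]] 42.54382009801155 264.8132713863029 184.93173929601147
top [0.47282942 0.01589662 1.31758839] [[0.008, -0.997, 0.081], [-1.0, -0.007, 0.017], [-0.016, -0.081, -0.997]] 49.91517995953522 253.48846917610427 192.10846604830246
{'time_s': 0.1, 'joints': array([-5.10737153e+01,  2.20883389e+01,  3.87581838e-01, -2.56167214e-02,
       -6.84111896e+01, -1.48184150e+01]), 'joint_velocities': array([-0.03215449, -0.10409111,  0.16979498,  0.13539387, -0.02804411,
        0.0394522 ]), 'effort': array([-4.03486702e-04, -3.91690993e+01,  1.87934715e+01,  4.23190489e+00,
        1.34380392e-02, -6.86636122e-05]), 'tcp_pos': array([ 0.25510087, -0.56997957,  0.22154714]), 'ee_rot': array([[-9.12845386e-01, -4.08304401e-01, -9.04192282e-04],
       [-4.08305391e-01,  9.12843653e-01,  1.78118229e-03],
       [ 9.81216161e-05,  1.99513062e-03, -9.99998005e-01]]), 'wrist_force': array([-0.05214841, -0.8145735 , -0.50668582]), 'moment': array([-0.0035191 ,  0.05382052,  0.00126898]), 'gripper_force': 0.0, 'gripper_width': 0.996874428069152}
```

View pics/top.png

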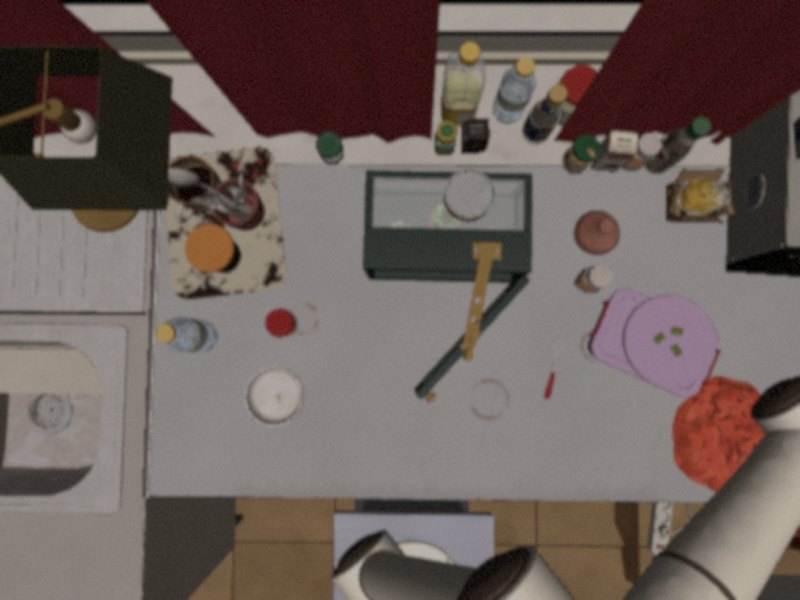

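View pics/scene.png

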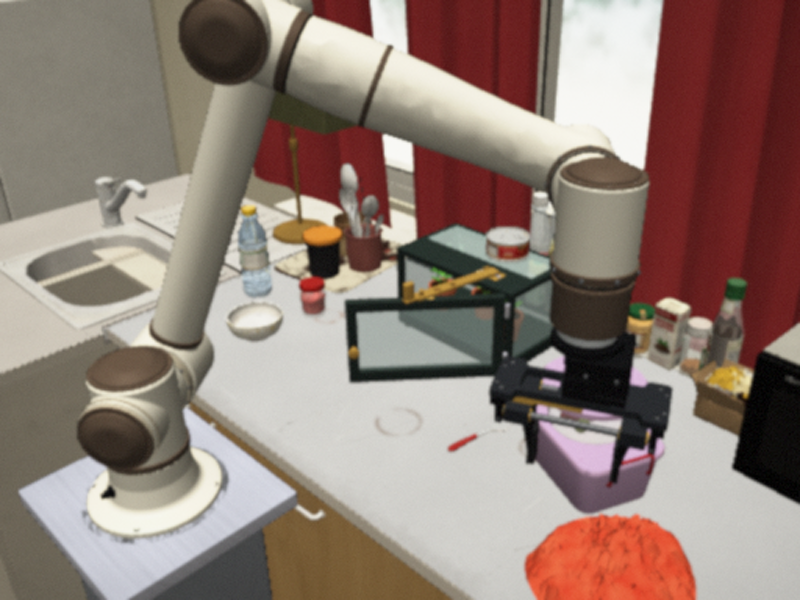

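The top view shows the case roof at about (365-532, 170-270), the stay from (487,250) to (468,355), and the door from (525,280) to (420,392), all in the 800x600 picture. I'll enlarge that part.

```bash
python3 - <<'E'
from h import *
import pickle
a,b=pickle.load(open('c.pkl','rb'))
cv2.imwrite('pics/topc.png',cv2.resize(b['frame'][100:265,225:350],None,fx=3.6*1,fy=3.6,interpolation=cv2.INTER_CUBIC))
E
```

```text
(no output)
```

View pics/topc.png

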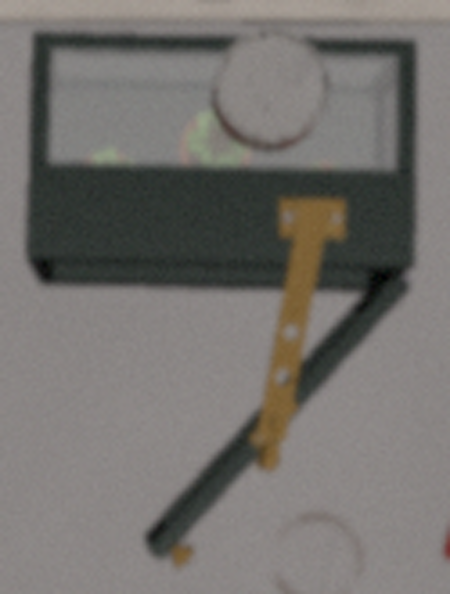

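Crop reading (scale 3.6): roof corners at (36,34), (414,42), (412,264) and (28,258). The holes are at (291,331) and (282,375), the tail top at (269,462), and the door's free end around (160,545).

```bash
cat > fit.py <<'E'
from h import *
import pickle
from scipy.optimize import least_squares
a,b=pickle.load(open('c.pkl','rb'))
P=lambda x,y:(225+x/3.6-.5+.5/3.6,100+y/3.6-.5+.5/3.6)
w=[ray(b,*P(*q),.18)[:2] for q in[(36,34),(414,42),(412,264),(28,258)]]
print(np.round(w,4).tolist())
loc=np.array([[.09,.15],[.09,-.15],[-.09,-.15],[-.09,.15]])
def R(t): return np.array([[np.cos(t),-np.sin(t)],[np.sin(t),np.cos(t)]])
s=least_squares(lambda p:(loc@R(p[2]).T+p[:2]-w).ravel(),[.6,0,0])
print('case',s.x,np.degrees(s.x[2]),s.fun.round(4))
p=s.x; W=lambda x,y:R(p[2])@[x,y]+p[:2]
sw=W(-.053,-.07);print('swivel',sw,'hinge',W(-.098,-.142))
for q,z in(((291,331),.187),((282,375),.187),((269,462),.217)):
    h=ray(b,*P(*q),z)[:2];print(h,np.hypot(*(h-sw)),np.degrees(np.arctan2(*(h-sw)[::-1])))
h=ray(b,*P(160,543),.18)[:2];d=h-W(-.098,-.142);print('door end',h,np.hypot(*d),np.degrees(np.arctan2(-d[0],d[1])))
for t in(.85,):
    d=np.array([-np.sin(t),np.cos(t)])*.15+[-.098,-.142];print('pin',W(*d),'sw->pin',np.hypot(*(d-[-.053,-.07])))
E
python3 fit.py
```

```text
[[0.799, 0.09], [0.7936, -0.2045], [0.6196, -0.2014], [0.6226, 0.0942]]
case [ 0.70870646 -0.05545174 -0.01589187] -0.9105371252390032 [ 0.002   0.0031  0.0027 -0.0023 -0.0033 -0.0026 -0.0015  0.0018]
swivel [ 0.65460077 -0.12460067] hinge [ 0.60846229 -0.19587647]
[ 0.56672418 -0.1076956 ] 0.08948785992882816 169.11087345737315
[ 0.53309783 -0.10078542] 0.1238149013628738 168.91029863209678
[ 0.46724235 -0.08800765] 0.19089847155189962 168.94866782467062
door end [ 0.4051138  -0.00879636] 0.2763142711125679 47.38601999464121
pin [ 0.49735765 -0.09510069] sw->pin 0.15998640416697396
```

The fit agrees: holes at 89 and 124 mm, bar at 169°, door about 0.85 rad. Next I'll rise and fly towards the tail.

>>> step_arm(targets="0 0 -4 0; 0 0 -4 0; -3 2.7 0 0; -3 2.7 0 0; -3 2.7 0 0; -3 2.7 0 0; -3 2.7 0 0; -3 2.7 0 0; -3 2.7 0 0; -3 2.7 0 0; -3 2.7 0 0; -3 2.7 0 0", claw=6)

```text
time_s: 1.1
tcp_pos: [0.4189, -0.1995, 0.3024]
ee_rot: [[-0.913, -0.408, -0.0], [-0.408, 0.913, 0.0], [0.0, 0.0, -1.0]]
wrist_force: [0.7, 0.5, 0.1]
gripper_width: 0.686
gripper_force: 0.0
```

>>> step_arm(targets="0 0 0 -7; 0 0 0 -7; 0 0 0 -7; 0 0 0 -7; 0 0 0 -7; 0 0 0 -7; 0 0 0 -7; 0 0 0 -7; 0 0 0 -7; 0 0 0 -7; 0 0 0 -7; 0 0 0 -7")

```text
time_s: 2.1
tcp_pos: [0.4185, -0.2013, 0.3021]
ee_rot: [[0.317, -0.949, -0.001], [-0.949, -0.317, 0.0], [-0.001, 0.001, -1.0]]
wrist_force: [-0.1, -0.1, -0.3]
gripper_width: 0.69
gripper_force: 0.0
```

>>> step_arm(targets="0 0 0 -7; 0 0 0 -7; 0 0 0 -7; 0 0 0 -7; 0 0 0 -7; 0 0 0 -7; 0 0 0 -7; 0 0 0 -7; 0 0 0 -4.8; 0 0 0 0; 0 0 0 0")

```text
time_s: 3.02
tcp_pos: [0.4186, -0.2014, 0.3022]
ee_rot: [[0.981, -0.195, -0.001], [-0.195, -0.981, 0.0], [-0.001, -0.0, -1.0]]
wrist_force: [-0.1, 0.2, -0.2]
gripper_width: 0.687
gripper_force: 0.0
```

```bash
cat >> h.py <<'E'
sw=np.array([.6546,-.1246]); C0=np.array([.7087,-.0555]); CT=-.0159
def bar(deg,rr): a=np.radians(deg); return sw+rr*np.array([np.cos(a),np.sin(a)])
def W(x,y): return np.array([np.cos(CT)*x-np.sin(CT)*y,np.sin(CT)*x+np.cos(CT)*y])+C0
def go(x,y,z,psi=None):
    s=sense();R=np.array(s['ee_rot']);d=R.T@(np.array([x,y,z])-s['tcp_pos'])*100
    y0=np.degrees(np.arctan2(R[1,1],R[0,1]))
    print('tool cm',d.round(2),'turn',None if psi is None else round((y0-psi+180)%360-180,2),'tcp',s['tcp_pos'].round(4),'psi',y0.round(2),'j',s['joints'].round(1),'F',s['wrist_force'].round(1),'gw',round(s['gripper_width']*8.7,2),'gf',s['gripper_force'],'t',s['time_s'])
E
python3 - <<'E'
from h import *
go(*bar(168.95,.187),.19,258.95)
c=cap('wrist');print(c['vertical_fov'],c['eye'])
import pickle;pickle.dump(c,open('w.pkl','wb'))
cv2.imwrite('pics/w1.png',cv2.resize(c['frame'],(800,600),interpolation=cv2.INTER_CUBIC))
for p in[(*bar(168.95,.187),.2195),(*bar(168.95,.160),.187),(*bar(168.95,.09),.187)]: print(proj(c,p)*800/512)
E
```

```text
tool cm [  2.96 -12.07  11.22] turn -0.17 tcp [ 0.4186 -0.2014  0.3022] psi -101.22 j [ -5.6   3.1 -12.8  -0.  -74.1  84.4] F [-0.1  0.2 -0.2] gw 5.98 gf 0.0 t 3.0167
61.194531208194164 [ 0.4939677  -0.21532119  0.46559356]
[148.23265189 258.22856146]
[169.25692294 197.39568306]
[151.8919047   54.70436258]
```

View pics/w1.png

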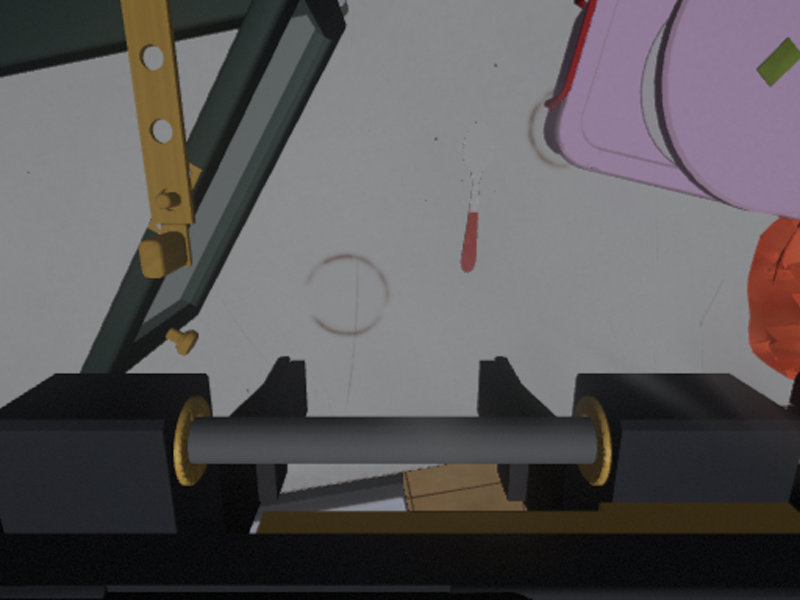

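The wrist view confirms the model: the inner hole was predicted at (152,55) and is seen at (152,57), and the tail top is near (153,258). I'll move over the tail, go down and close.

>>> step_arm(targets="1 -4 0 0; 1 -4 0 0; 1 -4 0 0; 0 0 3 0; 0 0 3 0; 0 0 3 0; 0 0 1.2 0; 0 0 0 0; 0 0 0 0")

```text
time_s: 3.82
tcp_pos: [0.4715, -0.0896, 0.2005]
ee_rot: [[0.981, -0.193, -0.001], [-0.193, -0.981, -0.001], [-0.001, 0.001, -1.0]]
wrist_force: [-0.1, 1.4, 0.4]
gripper_width: 0.689
gripper_force: 0.0
```

```bash
python3 - <<'E'
from h import *
go(*bar(168.95,.187),.19,258.95)
c=cap('wrist')
cv2.imwrite('pics/w2.png',c['frame'][:,60:450])
E
```

```text
tool cm [-0.05 -0.07  1.05] turn -0.08 tcp [ 0.4715 -0.0896  0.2005] psi -101.13 j [  8.7   9.  -21.2   0.  -59.9  70.1] F [-0.1  1.4  0.4] gw 5.99 gf 0.0 t 3.8167
```

View pics/w2.png

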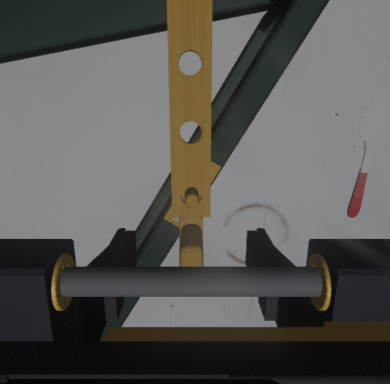

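The tail at u≈191 is centred between the fingers (124 and 260). I'll go down and grip.

>>> step_arm(targets="0 0 0.9 0; 0 0 0 0")

```text
time_s: 4.03
tcp_pos: [0.4712, -0.0894, 0.1913]
ee_rot: [[0.981, -0.193, 0.0], [-0.193, -0.981, 0.001], [0.0, -0.001, -1.0]]
wrist_force: [-0.7, -0.8, -0.4]
gripper_width: 0.69
gripper_force: 0.0
```

>>> step_arm(targets="0 0 0 0; 0 0 0 0; 0 0 0 0; 0 0 0 0; 0 0 0 0; 0 0 0 0; 0 0 0 0; 0 0 0 0", claw=0.5)

```text
time_s: 4.7
tcp_pos: [0.4714, -0.0895, 0.1916]
ee_rot: [[0.981, -0.192, 0.0], [-0.192, -0.981, -0.0], [0.0, 0.0, -1.0]]
wrist_force: [-0.3, -0.6, -0.4]
gripper_width: 0.168
gripper_force: 0.0
```

>>> step_arm(targets="0.1 0 -0.7 0; 0.1 0 -0.7 0; 0.1 0 -0.7 0; 0.1 0 -0.7 0; 0 0 0 0; 0 0 0 0")

```text
time_s: 5.2
tcp_pos: [0.476, -0.0902, 0.2203]
ee_rot: [[0.981, -0.192, 0.002], [-0.192, -0.981, 0.0], [0.002, -0.001, -1.0]]
wrist_force: [0.6, -1.0, -1.4]
gripper_width: 0.133
gripper_force: 30.0
```

Gripped: the opening is 11.6 mm at 30 N, and the tail is up about 25 mm. I'll start the clockwise swing.

>>> step_arm(targets="0.1 0 -0.6 0; 0.1 -1.9 0 6; 0.1 -1.9 0 6; 0.1 -1.9 0 6; 0 0 0 0")

```text
time_s: 5.62
tcp_pos: [0.4975, -0.0356, 0.2259]
ee_rot: [[0.873, -0.488, 0.002], [-0.488, -0.873, -0.001], [0.002, -0.0, -1.0]]
wrist_force: [3.6, -3.3, -2.7]
gripper_width: 0.137
gripper_force: 30.0
```

```bash
python3 - <<'E'
from h import *
s=sense();d=s['tcp_pos'][:2]-sw;print(np.hypot(*d),np.degrees(np.arctan2(d[1],d[0])))
go(*bar(90,.180),.226,180)
E
```

```text
0.18049634658003486 150.47177670114488
tool cm [ 9.270e+00 -1.561e+01  1.000e-02] turn 60.79 tcp [ 0.4975 -0.0356  0.2259] psi -119.21 j [ 14.6   9.5 -16.6   0.1 -63.8  46.1] F [ 3.6 -3.3 -2.7] gw 1.19 gf 30.00158813316375 t 5.6167
```

>>> step_arm(targets="0.1 -1.88 0 6; 0.1 -1.88 0 6; 0.1 -1.88 0 6; 0.1 -1.88 0 6; 0.1 -1.88 0 6; 0 0 0 0")

```text
time_s: 6.12
tcp_pos: [0.5622, 0.0304, 0.2252]
ee_rot: [[0.512, -0.859, -0.001], [-0.859, -0.512, -0.001], [0.001, 0.001, -1.0]]
wrist_force: [1.4, -2.4, -0.5]
gripper_width: 0.132
gripper_force: 30.0
```

>>> step_arm(targets="0.1 -1.88 0 6; 0.1 -1.88 0 6; 0.1 -1.88 0 6; 0.1 -1.88 0 6; 0.1 -1.88 0 6; 0 0 0 0; 0 0 0 0")

```text
time_s: 6.7
tcp_pos: [0.6499, 0.0551, 0.2254]
ee_rot: [[0.018, -1.0, -0.001], [-1.0, -0.018, 0.0], [-0.0, 0.001, -1.0]]
wrist_force: [0.2, 1.5, 0.4]
gripper_width: 0.132
gripper_force: 30.0
```

```bash
python3 - <<'E'
from h import *
s=sense();d=s['tcp_pos'][:2]-sw;print(np.hypot(*d),np.degrees(np.arctan2(d[1],d[0])))
go(*bar(90,.187),.191,180)
E
```

```text
0.1797786970977719 91.48561873848608
tool cm [-0.72 -0.48  3.44] turn 1.05 tcp [0.6499 0.0551 0.2254] psi -178.95 j [ 19.   24.7   5.   -0.  -70.4 -18. ] F [0.2 1.5 0.4] gw 1.15 gf 30.00024686101824 t 6.7
```

>>> step_arm(targets="-0.2 0 0.8 0; -0.2 0 0.8 0; -0.2 0 0.8 0; -0.1 0 0.8 0; 0 0 0 0")

```text
time_s: 7.12
tcp_pos: [0.6491, 0.0621, 0.1916]
ee_rot: [[0.017, -1.0, -0.003], [-1.0, -0.017, -0.001], [0.001, 0.003, -1.0]]
wrist_force: [1.4, -1.0, 1.4]
gripper_width: 0.133
gripper_force: 30.0
```

>>> step_arm(targets="0 0 0 0; 0 0 0 0; 0 0 0 0; 0 0 0 0; 0 0 0 0; 0 0 -3 0; 0 0 -3 0; 0 0 -3 0; 0 0 0 0", claw=4)

```text
time_s: 7.87
tcp_pos: [0.6531, 0.0622, 0.2916]
ee_rot: [[0.016, -1.0, 0.014], [-1.0, -0.016, 0.001], [-0.001, -0.014, -1.0]]
wrist_force: [0.6, -0.1, 1.9]
gripper_width: 0.453
gripper_force: 0.0
```

```bash
python3 - <<'E'
from h import *
c=cap('wrist')
cv2.imwrite('pics/w3.png',c['frame'])
for rr,z in((.187,.2195),(.09,.187),(.125,.187),(.16,.187)): print(rr,proj(c,(*bar(91,rr),z)))
# door arc: push pts
for t in(.85,.6,.4,.2,0):
    u=np.array([-np.sin(t),np.cos(t)]);n=np.array([-np.cos(t),-np.sin(t)])
    p=W(*(np.array([-.098,-.142])+.2*u+.008*n)); print(t,p.round(4))
go(.38,-.02,.30)
E
```

```text
0.187 [255.36006639 204.583636  ]
0.09 [255.80184079  72.37337665]
0.125 [255.62940688 118.77490542]
0.16 [255.46935896 161.84339583]
0.85 [ 0.4549 -0.0675]
0.6 [ 0.4915 -0.0335]
0.4 [ 0.5261 -0.0135]
0.2 [ 0.564  -0.0008]
0 [0.6036 0.0042]
tool cm [ 7.81 27.3  -1.43] turn None tcp [0.6519 0.0625 0.2883] psi -179.08 j [ 19.6  22.9  11.    0.1 -77.6 -18.7] F [-0.   0.1 -0.4] gw 4.0 gf 0.0 t 7.9167
```

View pics/w3.png

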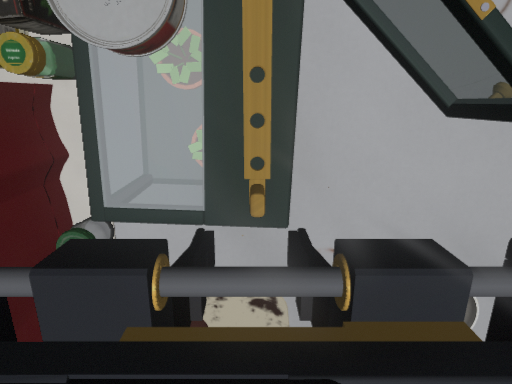

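The stay is laid level at about 90.6° and released; the holes at (257,75), (257,121) and (257,163) match the prediction. Now I'll go round to the outside of the door.

>>> step_arm(targets="2 2.8 0 0; 2 2.8 0 0; 2 2.8 0 0; 2 2.8 0 0; 2 2.9 0 0; 2 2.9 0 0; 2 2.9 0 0; 2 3 0 0; 0 0 0 -7; 0 0 0 -7; 0 0 0 -7; 0 0 0 -7", claw=0)

```text
time_s: 8.92
tcp_pos: [0.4229, -0.1015, 0.283]
ee_rot: [[0.488, -0.873, -0.001], [-0.873, -0.488, 0.0], [-0.001, 0.0, -1.0]]
wrist_force: [-0.7, -0.7, 0.8]
gripper_width: 0.005
gripper_force: 0.0
```

>>> step_arm(targets="0 0 0 -7; 0 0 0 -7; 0 0 0 -7; 0 0 0 -7; 0 0 0 -7; 0 0 0 -7; 0 0 0 -7; 0 0 0 0; 0 0 0 0")

```text
time_s: 9.67
tcp_pos: [0.4233, -0.1013, 0.283]
ee_rot: [[0.977, -0.213, -0.001], [-0.213, -0.977, 0.0], [-0.001, -0.0, -1.0]]
wrist_force: [-0.5, 0.9, -0.2]
gripper_width: 0.004
gripper_force: 0.0
```

```bash
python3 - <<'E'
from h import *
go(.425,-.101,.155,260)
E
```

```text
tool cm [ 0.17 -0.07 12.8 ] turn -2.28 tcp [ 0.4233 -0.1013  0.283 ] psi -102.28 j [  8.1   0.6 -18.2  -0.  -71.3  69.7] F [-0.5  0.9 -0.2] gw 0.03 gf 0.0 t 9.6667
```

>>> step_arm(targets="0.2 0 3.2 0; 0 0 3.2 0; 0 0 3.2 0; 0 0 3.2 0; 0 0 0 0")

```text
time_s: 10.08
tcp_pos: [0.4206, -0.1019, 0.15]
ee_rot: [[0.977, -0.214, -0.014], [-0.214, -0.977, 0.0], [-0.013, 0.003, -1.0]]
wrist_force: [-0.8, 0.2, -0.0]
gripper_width: 0.004
gripper_force: 0.0
```

>>> step_arm(targets="0.33 -0.58 0 0; 0.33 -0.58 0 0; 0.33 -0.58 0 0; 0.33 -0.58 0 0; 0.33 -0.56 0 0; 0.33 -0.56 0 0; 0.33 -0.56 0 0; 0.33 -0.56 0 0; 0.33 -0.56 0 0; 0.33 -0.56 0 0; 0.33 -0.56 0 0; 0.33 -0.56 0 0")

```text
time_s: 11.08
tcp_pos: [0.4789, -0.0431, 0.1554]
ee_rot: [[0.978, -0.21, -0.0], [-0.21, -0.978, -0.0], [-0.0, 0.0, -1.0]]
wrist_force: [-0.9, -1.4, 0.7]
gripper_width: 0.004
gripper_force: 0.4
```

>>> step_arm(targets="0.48 -0.5 0 0; 0.48 -0.5 0 0; 0.48 -0.5 0 0; 0.48 -0.5 0 0; 0.48 -0.5 0 0; 0.48 -0.5 0 0; 0.56 -0.39 0 0; 0.56 -0.39 0 0; 0.56 -0.39 0 0; 0.56 -0.39 0 0; 0.56 -0.39 0 0; 0.56 -0.39 0 0")

```text
time_s: 12.08
tcp_pos: [0.5514, -0.0042, 0.1555]
ee_rot: [[0.978, -0.21, -0.0], [-0.21, -0.978, -0.0], [-0.0, 0.0, -1.0]]
wrist_force: [-0.5, -0.7, -0.2]
gripper_width: 0.002
gripper_force: 0.3
```

>>> step_arm(targets="0.63 -0.27 0 0; 0.63 -0.27 0 0; 0.63 -0.27 0 0; 0.63 -0.27 0 0; 0.63 -0.27 0 0; 0 0 0 0")

```text
time_s: 12.58
tcp_pos: [0.5861, 0.0025, 0.1555]
ee_rot: [[0.978, -0.209, 0.001], [-0.209, -0.978, 0.0], [0.001, -0.0, -1.0]]
wrist_force: [0.7, -0.3, 0.4]
gripper_width: 0.009
gripper_force: 0.0
```

```bash
python3 - <<'E'
from h import *
go(.5906,.0044,.155,260)
E
```

```text
tool cm [ 0.4  -0.28  0.05] turn -2.08 tcp [0.5861 0.0025 0.1555] psi -102.08 j [ 16.1  21.4 -10.7   0.  -57.8  61.8] F [ 0.7 -0.3  0.4] gw 0.08 gf 0.0 t 12.5833
```

Almost shut. I'll push on slowly until the stop shows in the force.

>>> step_arm(targets="0.3 -0.1 0 0; 0.3 -0.1 0 0; 0.2 0 0 0; 0.2 0 0 0; 0 0 0 0; 0 0 0 0")

```text
time_s: 13.08
tcp_pos: [0.5903, 0.0025, 0.1553]
ee_rot: [[0.978, -0.209, -0.01], [-0.209, -0.978, 0.0], [-0.009, 0.002, -1.0]]
wrist_force: [-10.8, 4.4, 6.4]
gripper_width: 0.007
gripper_force: 5.6
```

>>> step_arm(targets="0.2 0 0 0; 0.1 0 0 0; 0 0 0 0; 0 0 0 0")

```text
time_s: 13.42
tcp_pos: [0.5904, 0.0025, 0.1553]
ee_rot: [[0.978, -0.209, -0.015], [-0.209, -0.978, 0.001], [-0.015, 0.002, -1.0]]
wrist_force: [-17.9, 7.5, 11.1]
gripper_width: 0.003
gripper_force: 9.3
```

The force says the door is at its stop (11 to 18 N, TCP where predicted). I'll back off, rise, and turn for the regrasp.

>>> step_arm(targets="-1.5 0 0 0; -2 0 0 0; -2 0 0 0; 0 0 -3.5 0; 0 0 -3.5 0; 0 0 -3.5 0; 0 0 -3.5 0; 0 0 0 7; 0 0 0 7; 0 0 0 7; 0 0 0 7; 0 0 0 7", claw=4)

```text
time_s: 14.42
tcp_pos: [0.5439, 0.013, 0.2959]
ee_rot: [[0.676, -0.737, 0.001], [-0.737, -0.676, 0.0], [0.0, -0.001, -1.0]]
wrist_force: [0.4, 0.4, 0.0]
gripper_width: 0.459
gripper_force: 0.0
```

>>> step_arm(targets="0 0 0 7; 0 0 0 7; 0 0 0 7; 0 0 0 7; 0 0 0 7; 0 0 0 7; 0 0 0 0; 0 0 0 0")

```text
time_s: 15.08
tcp_pos: [0.5439, 0.0129, 0.2957]
ee_rot: [[0.019, -1.0, 0.001], [-1.0, -0.019, 0.0], [-0.0, -0.001, -1.0]]
wrist_force: [0.3, -0.5, -0.7]
gripper_width: 0.458
gripper_force: 0.0
```

```bash
python3 - <<'E'
from h import *
go(*bar(90.5,.187),.291,180.5)
c=cap('top')
cv2.imwrite('pics/t2.png',cv2.resize(c['frame'][95:200,220:350],None,fx=4,fy=4,interpolation=cv2.INTER_CUBIC))
print((proj(c,(*W(-.098,.008),.19))-[220,95])*4)
E
```

```text
tool cm [ -4.74 -11.     0.48] turn 0.59 tcp [0.5439 0.0129 0.2957] psi -178.91 j [ 18.4  11.6  -3.8  -0.  -74.6 -17.4] F [ 0.3 -0.5 -0.7] gw 3.99 gf 0.0 t 15.0833
[252.1680555  321.40573253]
```

View pics/t2.png

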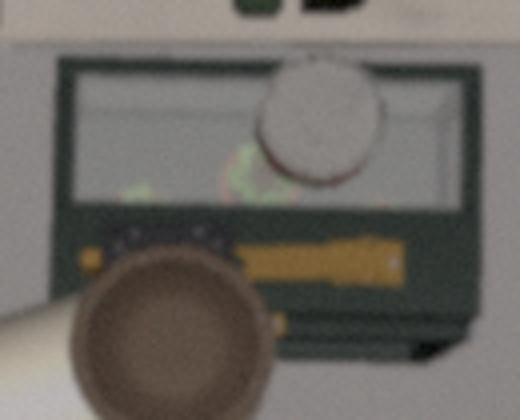

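The pin shows at about (278,323) here, half hidden by the wrist, against a predicted (252,321). I'll check it with the wrist camera from over the tail.

>>> step_arm(targets="-1.2 -2.75 0 0; -1.2 -2.75 0 0; -1.2 -2.75 0 0; -1.2 -2.75 0 0.6; 0 0 0 0; 0 0 0 0")

```text
time_s: 15.63
tcp_pos: [0.6537, 0.0632, 0.2937]
ee_rot: [[0.008, -1.0, -0.003], [-1.0, -0.008, -0.001], [0.001, 0.003, -1.0]]
wrist_force: [-0.6, -0.7, 0.1]
gripper_width: 0.459
gripper_force: 0.0
```

```bash
python3 - <<'E'
from h import *
go(*bar(90.5,.187),.191,180.5)
c=cap('wrist')
cv2.imwrite('pics/w4.png',cv2.resize(c['frame'][:260,150:410],None,fx=2.3,fy=2.3,interpolation=cv2.INTER_CUBIC))
f=lambda p:((proj(c,p)-[150,0])*2.3).round(1)
print('pin top',f((*W(-.098,.008),.1965)),'foot',f((*W(-.098,.008),.18)),'sw',f((*sw,.187)))
for a in(90,90.5,91): print(a,[f((*bar(a,rr),.187)) for rr in(.09,.125,.16)])
E
```

```text
tool cm [ 0.08  0.04 10.27] turn -0.06 tcp [0.6537 0.0632 0.2937] psi -179.56 j [ 19.6  23.3  12.5  -0.  -79.3 -19.2] F [-0.6 -0.7  0.1] gw 4.0 gf 0.0 t 15.6333
pin top [368.5 125.6] foot [359.9 132.3] sw [ 235.1 -149.3]
90 [array([232.6, 164.5]), array([231.7, 270.5]), array([230.9, 369. ])]
90.5 [array([234.9, 164.5]), array([234.8, 270.5]), array([234.8, 369. ])]
91 [array([237.2, 164.5]), array([237.9, 270.5]), array([238.6, 369. ])]
```

View pics/w4.png

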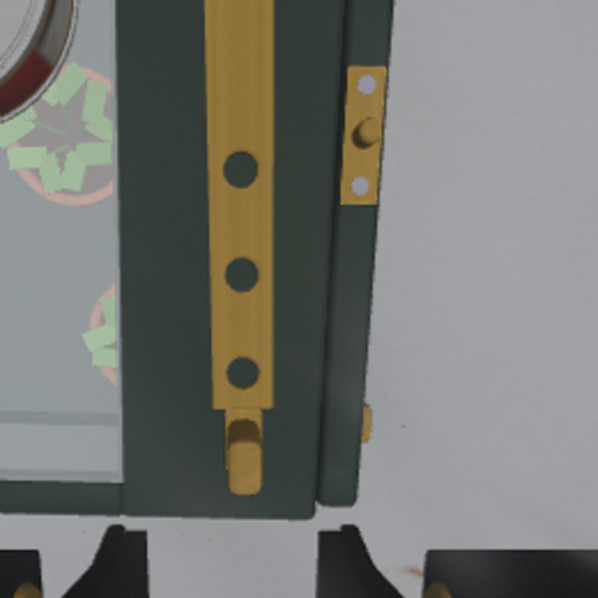

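The pin foot at (361,135) and the holes at (240,169), (241,274), (243,373) all sit within about 2 mm of the model, so the door is shut. I'll regrip the stay and lift.

>>> step_arm(targets="0 0.1 3 0; 0 0.1 3 0; 0 0 3 0; 0 0 1.2 0; 0 0 0 0; 0 0 0 0")

```text
time_s: 16.18
tcp_pos: [0.6505, 0.062, 0.1944]
ee_rot: [[0.006, -1.0, 0.0], [-1.0, -0.006, -0.001], [0.001, -0.0, -1.0]]
wrist_force: [-0.2, 0.3, 0.4]
gripper_width: 0.46
gripper_force: 0.0
```

>>> step_arm(targets="0 0 0 0; 0 0 0 0; 0 0 0 0; 0 0 0 0; 0 0 0 0; 0 0 0 0; 0 0 0 0; 0 0 0 0; 0 0 0 0", claw=0.5)

```text
time_s: 16.93
tcp_pos: [0.6513, 0.0627, 0.1937]
ee_rot: [[0.006, -1.0, 0.001], [-1.0, -0.006, -0.0], [0.0, -0.001, -1.0]]
wrist_force: [0.4, 0.4, -0.0]
gripper_width: 0.131
gripper_force: 30.0
```

>>> step_arm(targets="0.1 0 -0.7 0; 0.1 0 -0.7 0; 0.2 0 -0.7 0; 0.2 0 -0.7 0; 0.2 0 -0.8 0; 0.3 0 -0.8 0; 0 0 0 0; 0 0 0 0")

```text
time_s: 17.6
tcp_pos: [0.6513, 0.0513, 0.2386]
ee_rot: [[0.005, -1.0, 0.002], [-1.0, -0.005, 0.0], [-0.0, -0.002, -1.0]]
wrist_force: [0.1, 1.4, 0.3]
gripper_width: 0.136
gripper_force: 30.0
```

```bash
python3 - <<'E'
from h import *
s=sense();d=s['tcp_pos'][:2]-sw;print(np.hypot(*d),np.degrees(np.arctan2(d[1],d[0])))
go(*bar(119.1,.175),.235,209.1)
E
```

```text
0.17597644864457238 91.06158151725124
tool cm [2.26 8.2  0.35] turn -28.81 tcp [0.6513 0.0513 0.2386] psi -179.71 j [ 18.7  24.2   6.2   0.  -71.9 -18.4] F [0.1 1.4 0.3] gw 1.19 gf 29.99999455176294 t 17.6
```

>>> step_arm(targets="0.08 1.72 0 -5.6; 0.08 1.72 0 -5.6; 0.08 1.72 0 -5.6; 0.08 1.72 0 -5.6; 0.08 1.72 0 -5.6; 0 0 0 0; 0 0 0 0")

```text
time_s: 18.18
tcp_pos: [0.5686, 0.0297, 0.2384]
ee_rot: [[0.474, -0.88, 0.002], [-0.88, -0.474, -0.001], [0.002, -0.001, -1.0]]
wrist_force: [3.9, -3.4, -1.8]
gripper_width: 0.137
gripper_force: 30.0
```

```bash
python3 - <<'E'
from h import *
s=sense();d=s['tcp_pos'][:2]-sw;print(np.hypot(*d),np.degrees(np.arctan2(d[1],d[0])))
go(*bar(119.1,.175),.235,209.1)
c=cap('wrist')
cv2.imwrite('pics/w5.png',cv2.resize(c['frame'][:260,130:390],None,fx=2.3,fy=2.3,interpolation=cv2.INTER_CUBIC))
f=lambda p:((proj(c,p)-[130,0])*2.3).round(1)
print('pin top',f((*W(-.098,.008),.1965)),'foot',f((*W(-.098,.008),.18)))
t=.245
for a in(118,119.1,120): print(a,f((*bar(a,.09*np.cos(t)-.0025*np.sin(t)),.1845+.09*np.sin(t)+.0025)))
E
```

```text
0.1766502783187647 119.13784844716986
tool cm [ 0.16 -0.01  0.34] turn -0.79 tcp [0.5686 0.0297 0.2384] psi -151.69 j [ 19.4  15.9  -6.3   0.1 -67.7   8.9] F [ 3.9 -3.4 -1.8] gw 1.19 gf 29.999553789384663 t 18.1833
pin top [276.9 190.1] foot [277.1 193.6]
118 [269.9 172.8]
119.1 [276.7 172.8]
120 [282.3 172.7]
```

View pics/w5.png

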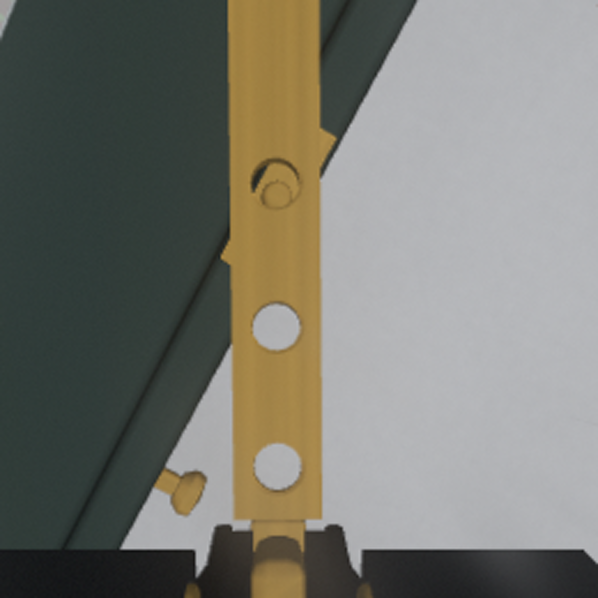

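The pin at (277,194) sits centred sideways in the inner hole at (276,182). I'll lower along the arc.

>>> step_arm(targets="-0.3 0 0.7 0; -0.2 0 0.7 0; -0.2 0 0.7 0; -0.2 0 0.6 0; -0.1 0 0.6 0; -0.1 0 0.6 0; 0 0 0.5 0; 0 0 0 0; 0 0 0 0")

```text
time_s: 18.98
tcp_pos: [0.5631, 0.0409, 0.1934]
ee_rot: [[0.474, -0.88, -0.0], [-0.88, -0.474, 0.0], [-0.001, 0.0, -1.0]]
wrist_force: [2.0, -1.9, 0.3]
gripper_width: 0.134
gripper_force: 30.0
```

It is back at its level height with little force. I'll release, rise and check.

>>> step_arm(targets="0 0 0 0; 0 0 0 0; 0 0 0 0; 0 0 0 0; 0 0 0 0; 0 0 0 0; 0 0 -3 0; 0 0 -3 0; 0 0 -3 0; 0 0 -3 0; 0 0 0 0; 0 0 0 0", claw=4)

```text
time_s: 19.98
tcp_pos: [0.5638, 0.0407, 0.3157]
ee_rot: [[0.474, -0.88, 0.004], [-0.88, -0.474, 0.002], [0.0, -0.005, -1.0]]
wrist_force: [0.1, -0.0, -1.3]
gripper_width: 0.456
gripper_force: 0.0
```

```bash
python3 - <<'E'
from h import *
s=sense()
c=cap('wrist')
cv2.imwrite('pics/w6.png',cv2.resize(c['frame'][:260,100:420],None,fx=2.3,fy=2.3,interpolation=cv2.INTER_CUBIC))
f=lambda p:((proj(c,p)-[100,0])*2.3).round(1)
print('pin top',f((*W(-.098,.008),.1965)))
for z in(.187,.2): print(z,[f((*bar(119.1,q),z)) for q in(.09,.125,.16)])
E
```

```text
pin top [350.4 166.7]
0.187 [array([350.5, 168.9]), array([351.5, 266.9]), array([352.6, 358.4])]
0.2 [array([350.5, 165.7]), array([351.6, 268.4]), array([352.7, 363.9])]
```

View pics/w6.png

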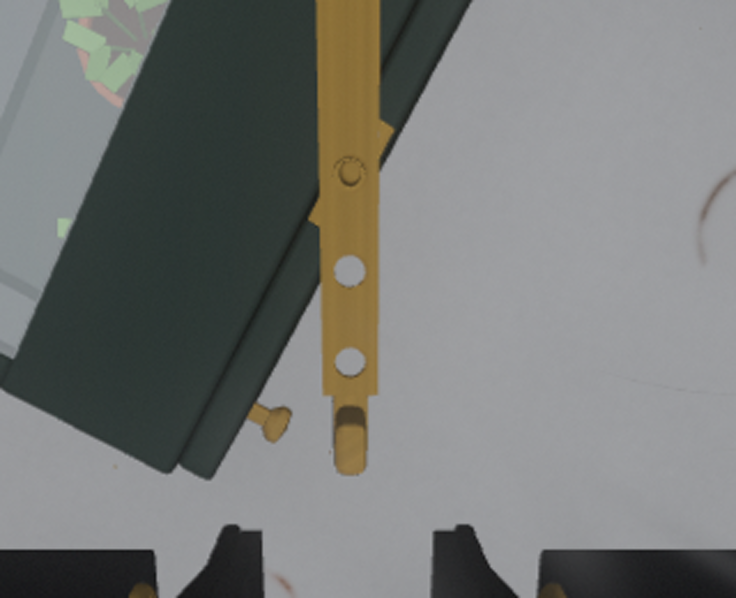

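The pin (350,172) stands centred through the inner hole. The bar is level: the hole spacings of 99 and 91 px match the level prediction of 98 and 91.5.

```bash
python3 -c "
from h import *
print(r.finish_job())"
```

```text
the job is handed in; nothing more can be done
None
```

I've handed the job in: the door is shut, and in the last wrist picture the stay lay level with its innermost hole centred over the pin; nothing round the case or on its roof was touched that I could see. It took about 20 s of the 69 s, and the hand-in gave no verdict.

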